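# Pull the red knob cap off the switch box with the hook puller

## Task

Pick up the orange-handled puller, slide its fork in under the red knob cap until the sprung seat in the fork presses on the shaft with a light steady push of about 7 N for half a second, then pull the cap straight up off its shaft with the puller, not with the fingers. Set the cap and the puller down in the blue tray and let go (the cap may stay lying on the fork). Never bear with more than 25 N on the box, shaft or cap; do not drop or fling the cap or the puller, and leave the black and blue caps seated.

Things in the scene. Friction and masses are not known exactly. Their poses are not given: they have to be found in the camera images.
- switchbox: Grey bench switch box lying knobs-up, fixed, 140 (x) x 240 (y) x 55 mm high, flat panel on top. Origin at the centre of its underside. Three like knobs stand in a row along its y axis, 70 mm apart, 5 mm to the -x side of its middle line; which colour is where varies. The panel is clear for 60 mm on the -x side of each shaft; binding posts 14 mm high stand 57 mm to the +x side of the row.
- shaft_red: Fixed round steel knob shaft under the red cap, 10 mm diameter, standing 21 mm above the panel. Origin on its axis at panel height, axes parallel to the box's. Two sprung detent balls inside the cap, on its +y and -y sides, hold the cap and reach 7.8 mm from the axis: bring the fork in along the box's x axis, so that the slot passes them.
- shaft_black: The same kind of shaft, under the black cap.
- shaft_blue: The same kind of shaft, under the blue cap.
- cap_red: Red round knob cap to pull off: 36 mm diameter, 18 mm high, about 25 g, bore 12 mm wide and 14 mm deep. Origin at the centre of its underside, 7 mm above the panel while seated; z up. A snap holds it: a straight pull of about 10 to 14 N in the first 2 mm, then it lets go suddenly; it must rise 14 mm to clear the shaft.
- cap_black: Black knob cap, same shape, seated; leave alone.
- cap_blue: Blue knob cap, same shape, seated; leave alone.
- puller: C-shaped steel puller, 110 g, loose, standing on its flat fork. Origin at the fork's underside, below the handle's axis; z up, fork opens to +x. Fork 4 mm thick, 32 wide; slot 18 mm wide (y), tines end at x = +21, slot 23 mm wide over the last 5 mm. An upright web at x = -27 to -20, 30 mm wide, 34 high, joins fork and upper arm. The shaft belongs in the slot at x about 0 to +8 (see puller_root).
- tray: Shallow open blue plastic tray, fixed, 130 (x) x 160 (y) x 16 mm high, walls and floor 4 to 5 mm thick. Origin at the centre of its underside.
- puller_grip (a point): Grip point in the puller's upright orange handle, 60 mm above the puller's origin. The handle is 20 mm (x) by 14 mm (y) and reaches from 34 to 80 mm above the origin: grip it from above across its 14 mm, fingers closing along the puller's y.
- puller_arm (a point): Underside of the puller's upper arm, 28 mm above its origin; the arm reaches from the web forward to x = +9 mm and passes over the cap (24 mm of room between fork and arm).
- puller_tip (a point): Middle between the two tine ends of the puller's fork, 21 mm ahead (+x) of its origin and 2 mm up.
- puller_root (a point): Place in the fork's slot 5 mm behind (-x of) the puller's origin, 2 mm up. A black sprung seat, 9 mm wide, stands here; an adjusting screw sets its front face anywhere from this point to 8 mm ahead (+x) of it, different each time and not measured: feel for it. It yields 2.5 mm at about 10 N per mm, then is solid.
Not all that is in view belongs to the job. Of the things like the cap_red, leave any that is yellow; of the rest the smaller one is meant. What is shaped like the puller but pink or yellow is not meant.

How it is judged:
On the way, in this order (a step that is already met when the one before it is completed fails the run):
1. the fork is under the seated red cap and its seat presses on the shaft with 5 to 9 N (contact force between puller and shaft_red between 5 and 9 N and horizontal distance between puller and shaft_red below 0.012 m and z of puller in the frame of shaft_red below 0.006 m and z of cap_red in the frame of shaft_red below 0.01 m), for 0.4 s.
2. the red cap is off its shaft and lies on the fork (z of cap_red in the frame of shaft_red above 0.022 m and distance between cap_red and puller below 0.02 m and contact force between puller and cap_red above 0.05 N), for 0.2 s.
At the end, for the whole second after the job is handed in: The origins of the red cap and of the puller lie inside the tray's walls, each less than 35 mm above the tray's underside, both at rest (under 20 mm/s) and let go; the black and blue caps are within 4 mm of where they were, still seated (x of cap_red in the frame of tray between -0.058 and 0.058 m and y of cap_red in the frame of tray between -0.073 and 0.073 m and z of each of cap_red, puller in the frame of tray below 0.035 m and x of puller in the frame of tray between -0.061 and 0.061 m and y of puller in the frame of tray between -0.076 and 0.076 m and linear speed of each of cap_red, puller below 0.02 m/s and distance of each of cap_black, cap_blue from where it was at the start of the episode below 0.004 m); the robot touches nothing.
It fails at once if the puller bears on the box, the red shaft or the red cap with more than 25 N (contact force between puller and switchbox above 25 N or contact force between puller and shaft_red above 25 N or contact force between puller and cap_red above 25 N).
It fails at once if the fingers touch the red cap while it is on its shaft (contact force between the fingers and cap_red above 0.5 N and horizontal distance between cap_red and shaft_red below 0.01 m and z of cap_red in the frame of shaft_red below 0.02 m).
It fails at once if the red cap is cocked by more than 20 degrees while still on its shaft (angle between cap_red's own z axis and vertical above 0.35 rad and horizontal distance between cap_red and shaft_red below 0.01 m and z of cap_red in the frame of shaft_red below 0.02 m).
It fails at once if the red cap or the puller is dropped or flung (over 0.7 m/s, touched by nothing) ((linear speed of cap_red above 0.7 m/s and contact force between cap_red and anything else below 0.01 N) or (linear speed of puller above 0.7 m/s and contact force between puller and anything else below 0.01 N)).
It fails at once if the black or the blue cap is moved by more than 4 mm (distance of any of cap_black, cap_blue from where it was at the start of the episode above 0.004 m).
It also fails if it takes over 72 s, if anything falls off the work surface, if the arm or the gripper's body presses on something with over 40 N, if the wrist force passes 120 N, or if a joint passes its speed limit or range.

## Robot

A 7-joint arm with a two-finger parallel gripper is mounted at the origin on the work surface. World frame = base frame: x ahead of the robot, y to its left, z up, the work surface at z = 0. Lengths are in m, angles in rad, forces in N, time in s.
With the tool pointing down it reaches from about 0.4 to 0.875 m from the base axis. Payload 6.5 kg.
Tool frame: the origin (TCP) lies between the finger pads; the fingertips stand 17 mm ahead of it and the grasp point (between the pads) lies 2 mm behind it; z points along the fingers, y is the line along which they close (so a half turn about z gives the same grasp; the last joint's range is limited). The gripper opens to 88 mm and grips with 3 to 60 N. Pads are 18 mm wide; open, the fingers measure 123 mm over their backs; the gripper's body (75 mm by 187 mm) begins 45 mm behind the grasp point.
Start: joints at [-1.207, 0.536, -0.004, 1.538, 0.003, 1.067, -0.071], TCP at [0.271, 0.591, 0.256] pointing down, gripper open.
Joint ranges: [-2.7, 2.7], [-0.37, 2.16], [-1.27, 1.26], [0.24, 2.4], [-1.31, 4.45], [0.19, 1.91], [-2.76, 2.76]. Speed limits (rad/s): [2.39, 2.39, 3.14, 3.14, 3.14, 3.14, 3.14].

## Interface

Orientations are given as a unit quaternion [w, x, y, z].
In Python, from rig import manip, cams, job gives the robot as it stands.
- The arm moves only by the tool drive_tool, never from a script. Its argument "series" is a list of rows, each an object with "offset": the shift along the tool's x, y, z in m, a list of three; "delta_rot": the turn, a rotation vector about the tool's x, y, z in degrees, a list of three; "fingers": the opening, from 0 (shut) to 1 (fully open). In form: [{"offset": [dx, dy, dz], "delta_rot": [wx, wy, wz], "fingers": fingers}, ...]. A call has 1 to 8 rows; each row shifts and turns the commanded pose from where the row before left it, along the tool's axes as they then stand; what a row does not reach is not made up. A row lasts 1/8 s, in which the tool goes at most 62.5 mm and 10.7 degrees, less where a joint would pass 70% of its speed; a pose out of reach is approached as far as the arm can. A call is refused whole if a number of a shift passes 0.0625 or a number of a turn 10.7, either way. A call with a gripper value outside its range is refused whole. The fingers move at their own pace and stop on an object; the grip force is fixed at half the most. Time passes only in rows, so rows that do not move let the fingers close. It gives the time, the measured TCP pose, the force, the opening and the grip force at its end, in the units of the state.
- manip.get_state(): the state, without advancing time (a new reading comes with each control period).
- cams.camera(name): name is "scene" or "side" or "wrist"; returns a dict with "image" (400x640x3 uint8, red, green, blue), "vfov" (degrees; the focal length in pixels is half the picture's height over the tangent of half this angle, whatever the lens; pixels are square), "cx", "cy" (the principal point, pixels), "extrinsics" (4x4, takes a point from camera to world coordinates). Camera axes: x right, y down, z forward; pixel columns grow to the right and rows downward; lengths in m; the calibration is good to about 2 mm. The wrist camera is an equidistant fisheye: a pixel r from the principal point sees the ray r / f radians off the axis. A picture is of the moment at which its call begins. There is no depth.
- job.finish_job(): hands the job in; it is judged then, once.
The state is a dict: "clock": time; "joint_pos": joint angles; "qvel": joint speeds; "tau": joint torques, N m; "position": TCP position; "tool_rot": TCP orientation; "ft_force": force on the tool from outside, world axes, zero at the start; "moment": the same for the moment, N m; "grip_width": finger opening in m; "grip_force": force on a finger pad.
Only numpy, scipy, OpenCV 4.12 (cv2) and the standard library are available. Lean on these libraries where they do the work, as an engineer would, in place of code of your own. Each camera call takes 0.05 s, during which the arm holds its last target. There are 200 camera calls.

## Working session

There is one attempt and no reset: what is moved stays moved. The work goes in short steps, Python scripts to look and compute and a tool call to move; the robot and the scene stay as the last step left them, time stands still between calls to the robot, and variables do not carry over. Pictures are saved under pics/ and viewed, at most 10 in all, crops included, and the job is handed in when it is done.

Besides the shell and the picture viewer there is one more tool, called after ">>>" by a JSON object that holds its "name" and its "arguments", one argument or row to a line. drive_tool: Moves the arm, as the interface text tells. Its arguments: {"type":"object","properties":{"series":{"type":"array","items":{"type":"object","properties":{"offset":{"type":"array","items":{"type":"number"}},"delta_rot":{"type":"array","items":{"type":"number"}},"fingers":{"type":"number"}}}}},"required":["series"]}

```bash
ls; mkdir -p pics
cat > h.py <<'E'
import numpy as np, cv2
from rig import manip, cams, job
from scipy.spatial.transform import Rotation as R
def ray(c,u,v):
    H=c["image"].shape[0]; f=H/2/np.tan(np.radians(c["vfov"])/2)
    x=np.array([u-c["cx"],v-c["cy"]],float)
    if c.get("fish"):
        r=np.hypot(*x); t=r/f; d=np.array([*(x/max(r,1e-9)*np.sin(t)),np.cos(t)])
    else: d=np.array([*(x/f),1.])
    E=np.array(c["extrinsics"]); d=E[:3,:3]@d
    return E[:3,3],d/np.linalg.norm(d)
def plane(c,u,v,z):
    o,d=ray(c,u,v); return o+d*(z-o[2])/d[2]
def proj(c,P):
    E=np.array(c["extrinsics"]); q=E[:3,:3].T@(np.array(P,float)-E[:3,3])
    H=c["image"].shape[0]; f=H/2/np.tan(np.radians(c["vfov"])/2)
    if c.get("fish"):
        r=np.hypot(q[0],q[1]); t=np.arctan2(r,q[2]); return np.array([c["cx"],c["cy"]])+f*t*q[:2]/r
    return np.array([c["cx"],c["cy"]])+f*q[:2]/q[2]
def cam(n,save=None):
    c=cams.camera(n); c["fish"]=n=="wrist"
    if save: cv2.imwrite("pics/"+save,c["image"][:,:,::-1])
    np.save("/tmp/%s.npy"%n,c,allow_pickle=True)
    return c
def load(n): return np.load("/tmp/%s.npy"%n,allow_pickle=True).item()
E
python3 - <<'E'
from h import *
for n in ["scene","side","wrist"]:
    c=cam(n,n+"0.png"); print(n,c["vfov"],c["cx"],c["cy"],np.round(c["extrinsics"],3).tolist())
s=manip.get_state(); print(s)
E
```

```text
pics
scene 56.07813746462098 318.708246623186 200.14759200706703 [[0.348, 0.762, -0.547, 0.983], [0.938, -0.281, 0.204, -0.141], [0.002, -0.584, -0.812, 0.765], [0.0, 0.0, 0.0, 1.0]]
side 55.55236452292307 316.80315714768153 194.50365983611235 [[0.771, -0.416, 0.482, 0.031], [-0.637, -0.501, 0.586, -0.592], [-0.002, -0.759, -0.651, 0.738], [0.0, 0.0, 0.0, 1.0]]
wrist 65.70646984690485 319.4199100557924 195.5366902551355 [[0.417, 0.877, 0.24, 0.208], [0.909, -0.401, -0.111, 0.619], [-0.001, 0.265, -0.964, 0.384], [0.0, 0.0, 0.0, 1.0]]
{'clock': 0.15, 'joint_pos': array([-1.20719209,  0.53701044, -0.00445189,  1.53859107,  0.00260236,
        1.06729601, -0.07120298]), 'qvel': array([-7.40333588e-04, -2.81469078e-03,  2.54377899e-03, -4.10247892e-03,
       -9.56202666e-05,  1.51785686e-03,  4.00229378e-05]), 'tau': array([ 1.88365615e-03, -5.71331191e+01,  9.92046297e-01, -2.51823592e+01,
       -5.61658968e-02,  1.52845297e-02,  9.71867757e-05]), 'position': array([0.27066943, 0.59049365, 0.25504983]), 'tool_rot': array([-9.28307359e-05,  2.13212248e-01,  9.77005688e-01, -6.42871561e-04]), 'ft_force': array([ 0.13697773, -0.27260868, -0.55878461]), 'moment': array([ 0.02204441, -0.01384399,  0.02902928]), 'grip_force': 0.0, 'grip_width': 0.08808808764056594}
```

View pics/scene0.png

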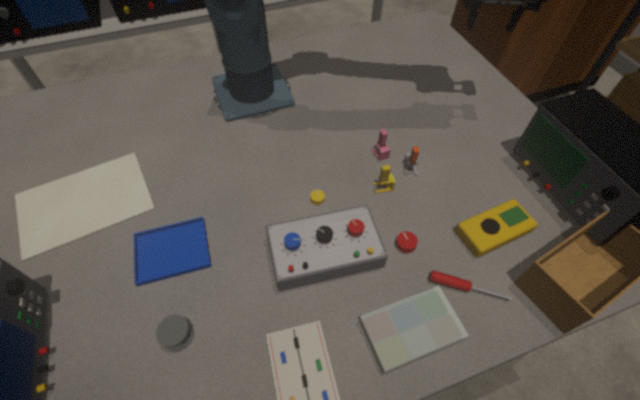

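View pics/side0.png

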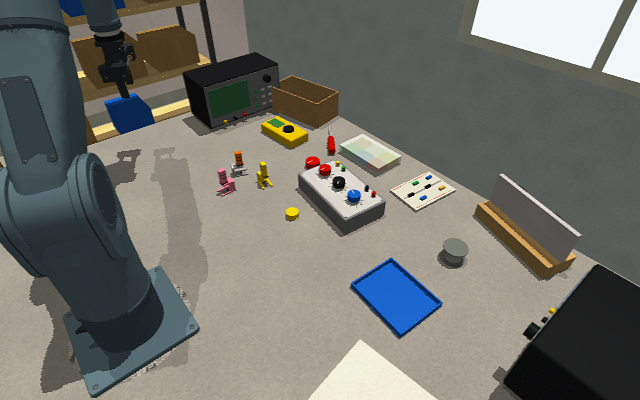

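The scene view shows the box with blue (292,241), black (325,235) and red (356,228) caps, a loose larger red cap at (406,242), the orange puller at (413,158) and the tray at (172,250). The side view shows the same, with the orange puller at (238,163).

```bash
cat > m.py <<'E'
from h import *
def blobs(c,lo,hi,amin=8,roi=None):
    hsv=cv2.cvtColor(np.ascontiguousarray(c["image"]),cv2.COLOR_RGB2HSV)
    m=cv2.inRange(hsv,np.array(lo),np.array(hi))
    n,l,st,ce=cv2.connectedComponentsWithStats(m)
    return [(int(st[i,4]),ce[i].round(1).tolist(),st[i,:4].tolist()) for i in range(1,n) if st[i,4]>=amin],l
E
python3 - <<'E'
from m import *
for n in ["scene","side"]:
    c=load(n); print(n)
    for name,lo,hi in [("red",(0,180,90),(4,255,255)),("orange",(5,150,90),(14,255,255)),("blue",(105,150,60),(125,255,255))]:
        b,_=blobs(c,lo,hi,20)
        for x in b:
            z={"red":.08,"orange":.06,"blue":.08}[name]
            print(name,x,plane(c,*x[1],z).round(3), plane(c,*x[1],.016 if name!="orange" else .0).round(3))
im=load("scene")["image"][:,:,::-1]
a=cv2.resize(im[120:200,360:440],(480,480),interpolation=cv2.INTER_CUBIC)
im=load("side")["image"][:,:,::-1]
b=cv2.resize(im[140:200,210:270],(480,480),interpolation=cv2.INTER_CUBIC)
cv2.imwrite("pics/crop.png",cv2.resize(np.hstack([a,b]),(800,400)))
# box top: corner detection in scene
E
```

```text
scene
red (122, [407.8, 240.9], [399, 233, 17, 15]) [0.684 0.169 0.08 ] [0.656 0.198 0.016]
red (31, [437.6, 275.9], [432, 273, 11, 8]) [0.774 0.186 0.08 ] [0.755 0.217 0.016]
red (115, [457.6, 281.8], [444, 275, 27, 15]) [0.799 0.216 0.08 ] [0.781 0.25  0.016]
red (32, [42.6, 350.4], [39, 348, 8, 6]) [ 0.658 -0.532  0.08 ] [ 0.627 -0.568  0.016]
orange (50, [415.1, 152.7], [413, 147, 6, 15]) [0.454 0.318 0.06 ] [ 0.409  0.357 -0.   ]
blue (3199, [171.6, 251.3], [136, 220, 74, 64]) [ 0.539 -0.295  0.08 ] [ 0.497 -0.31   0.016]
blue (82, [290.9, 240.0], [286, 234, 13, 12]) [ 0.598 -0.059  0.08 ] [ 0.562 -0.051  0.016]
side
red (86, [330.7, 143.3], [328, 136, 7, 15]) [0.71  0.163 0.08 ] [0.776 0.237 0.016]
red (159, [317.6, 163.6], [306, 157, 25, 16]) [0.608 0.106 0.08 ] [0.665 0.174 0.016]
orange (33, [237.4, 153.4], [234, 151, 7, 6]) [0.467 0.33  0.06 ] [0.506 0.411 0.   ]
orange (21, [238.9, 162.3], [236, 161, 7, 4]) [0.446 0.285 0.06 ] [0.483 0.363 0.   ]
blue (330, [71.7, 7.1], [58, 0, 27, 17]) [0.484 2.379 0.08 ] [0.528 2.668 0.016]
blue (83, [118.9, 3.7], [113, 0, 12, 9]) [0.738 2.269 0.08 ] [0.807 2.547 0.016]
blue (1294, [129.1, 113.0], [105, 93, 50, 41]) [0.288 0.769 0.08 ] [0.313 0.901 0.016]
blue (128, [353.5, 196.0], [348, 190, 12, 13]) [ 0.589 -0.067  0.08 ] [ 0.643 -0.016  0.016]
blue (3781, [395.8, 296.3], [351, 258, 91, 80]) [ 0.439 -0.346  0.08 ] [ 0.479 -0.323  0.016]
```

View pics/crop.png

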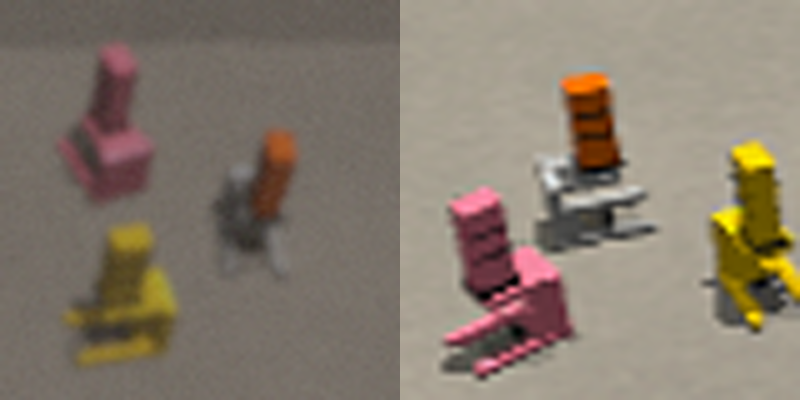

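Crop: the orange puller's fork tines end near scene pixel (411,174) with the handle base at (413,163), so the fork opens roughly to world +x. I'll go above it for a close look.

Run:
```python
from m import *
c=load("scene");d=load("side")
print(plane(c,411,174.4,.002),plane(c,413,163,.034),plane(c,415,147.5,.08), plane(d,237.5,151.5,.08))
s=manip.get_state();Rm=R.from_quat(np.roll(s["tool_rot"],-1))
print(Rm.inv().apply(np.array([.455,.31,.255])-s["position"]))
```

```text
[0.47543152 0.30770959 0.002     ] [0.46467813 0.3120998  0.034     ] [0.45351523 0.31316154 0.08      ] [0.45961287 0.31139989 0.08      ]
[-0.28443048 -0.17819555  0.00030711]
```

>>> {"name": "drive_tool", "arguments": {
  "series": [
    {"offset": [-0.0475,-0.03,0]},
    {"offset": [-0.0475,-0.03,0]},
    {"offset": [-0.0475,-0.03,0]},
    {"offset": [-0.0475,-0.03,0]},
    {"offset": [-0.0475,-0.03,0]},
    {"offset": [-0.0475,-0.03,0]},
    {"delta_rot": [0,0,-10]},
    {"delta_rot": [0,0,-10]}
  ]
}}

```text
$.series[0]: bad value
```

Run:
```python
from m import *
c=cam("wrist","w1.png"); s=manip.get_state(); print(s["clock"],s["position"],s["tool_rot"],proj(c,[.457,.312,.08]))
```

```text
0.2 [0.2707382  0.5905695  0.25520005] [-6.25094318e-05  2.13235630e-01  9.77000670e-01 -5.02226154e-04] [201.70747655 371.06447136]
```

View pics/w1.png

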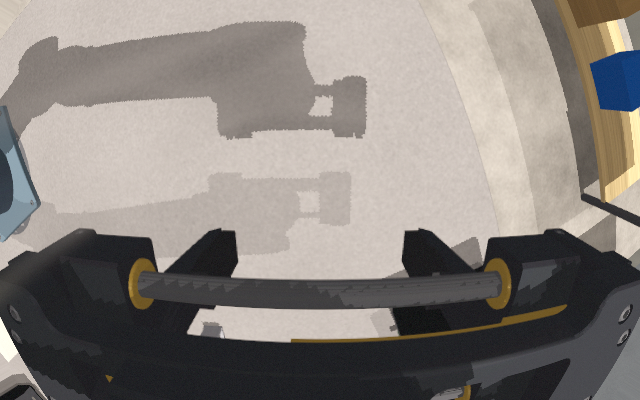

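The call needs all three fields per row; the wrist view shows mostly gripper, with the open floor on the tool +x side visible above row 220. I'll stand off in world +x of the puller.

>>> {"name": "drive_tool", "arguments": {
  "series": [
    {"offset": [-0.0515,-0.02,0],"delta_rot": [0,0,0],"fingers": 1},
    {"offset": [-0.0515,-0.02,0],"delta_rot": [0,0,0],"fingers": 1},
    {"offset": [-0.0515,-0.02,0],"delta_rot": [0,0,0],"fingers": 1},
    {"offset": [-0.0515,-0.02,0],"delta_rot": [0,0,0],"fingers": 1},
    {"offset": [-0.0515,-0.02,0],"delta_rot": [0,0,0],"fingers": 1},
    {"offset": [-0.0515,-0.02,0],"delta_rot": [0,0,0],"fingers": 1},
    {"offset": [-0.0515,-0.02,0],"delta_rot": [0,0,-8],"fingers": 1},
    {"offset": [0,0,0],"delta_rot": [0,0,-8],"fingers": 1}
  ]
}}

```text
clock: 1.2
position: [0.544, 0.3077, 0.2555]
tool_rot: [0.001, 0.077, 0.997, -0.001]
ft_force: [0.1, 0.3, -0.0]
grip_width: 0.0882
grip_force: 0.0
```

Run:
```python
from m import *
c=cam("wrist","w2.png"); s=manip.get_state(); print(s["clock"],s["position"],s["tool_rot"],proj(c,[.457,.312,.08]))
```

```text
1.25 [0.54208101 0.31043088 0.25546312] [ 2.70425850e-04  7.27324599e-02  9.97351226e-01 -6.69948194e-04] [310.55238257  93.911339  ]
```

View pics/w2.png

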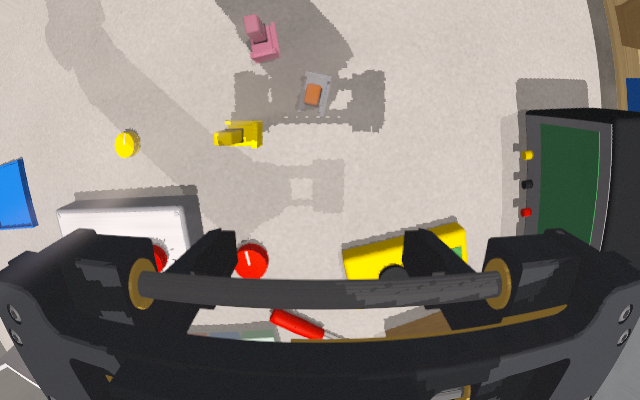

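Puller handle top at (313,95) with the grey arm/web reaching up to about (318,75); box at left (60-200,200), red cap partly hidden at (158,258).

```bash
python3 - <<'E'
from m import *
c=load("wrist"); im=np.ascontiguousarray(c["image"])
hsv=cv2.cvtColor(im,cv2.COLOR_RGB2HSV)
def rect(m,z):
    ys,xs=np.nonzero(m); P=np.array([plane(c,x,y,z)[:2] for x,y in zip(xs,ys)],np.float32)
    return len(P),P.mean(0),cv2.minAreaRect(P*1000)
m=cv2.inRange(hsv,(5,120,60),(16,255,255)); m[:60]=0;m[120:]=0;m[:,:290]=0;m[:,340:]=0
top=m.copy(); top[hsv[:,:,2]<150]=0
print(rect(m,.08)); print(rect(top,.08))
E
python3 - <<'E'
import cv2
im=cv2.imread("pics/w2.png")[60:125,275:355]
cv2.imwrite("pics/w2c.png",cv2.resize(im,None,fx=9,fy=9,interpolation=cv2.INTER_CUBIC))
E
```

```text
(268, array([0.4571904, 0.3136207], dtype=float32), ((457.111083984375, 313.4483337402344), (13.614154815673828, 19.08770751953125), 67.38636779785156))
(265, array([0.45719796, 0.31353733], dtype=float32), ((457.20550537109375, 313.4031677246094), (13.29848861694336, 19.146432876586914), 69.88719177246094))
```

View pics/w2c.png

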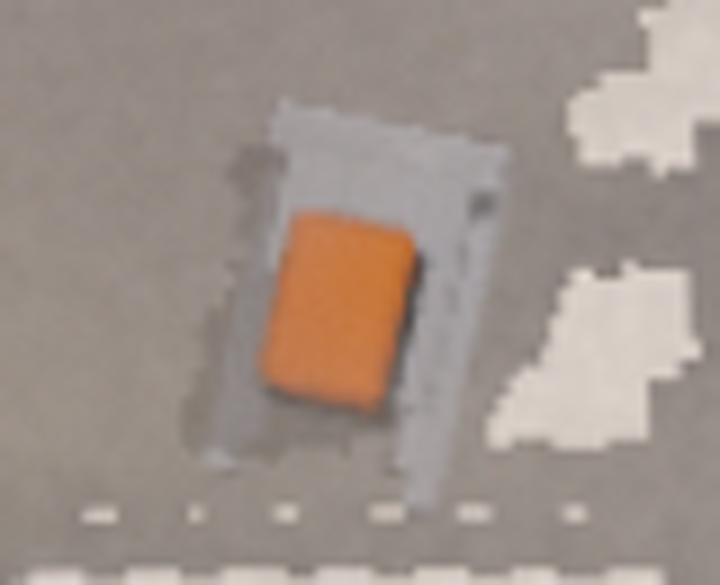

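>>> {"name": "drive_tool", "arguments": {
  "series": [
    {"offset": [0.042,-0.0046,0],"delta_rot": [0,0,0],"fingers": 1},
    {"offset": [0.0425,-0.0046,0],"delta_rot": [0,0,0],"fingers": 1},
    {"offset": [0,0,0.05],"delta_rot": [0,0,6],"fingers": 0.6},
    {"offset": [0,0,0.05],"delta_rot": [0,0,6],"fingers": 0.6},
    {"offset": [0,0,0],"delta_rot": [0,0,0],"fingers": 0.6}
  ]
}}

```text
clock: 1.88
position: [0.4525, 0.316, 0.1529]
tool_rot: [-0.002, 0.179, 0.984, -0.003]
ft_force: [-0.2, 0.1, -1.0]
grip_width: 0.0603
grip_force: 0.0
```

```bash
cat >> m.py <<'E'
def err(p,yaw_y):
    s=manip.get_state();Rm=R.from_quat(np.roll(s["tool_rot"],-1));M=Rm.as_matrix()
    a=np.degrees(np.arctan2(M[1,1],M[0,1]))
    print("t",s["clock"],"pos",s["position"].round(4),"yawy",a.round(2),"tilt",M[2].round(4),"tool d",Rm.inv().apply(np.array(p)-s["position"]).round(4),"drot z",round(a-yaw_y,2),"F",s["ft_force"].round(2),s["grip_width"],s["grip_force"])
    return s
E
python3 -c "
from m import *
err([.4572,.3134,.058],69.7)"
```

```text
t 1.875 pos [0.4525 0.316  0.1529] yawy 69.42 tilt [ 0.0039 -0.0063 -1.    ] tool d [-0.0057 -0.0002  0.0949] drot z -0.28 F [-0.23  0.11 -0.99] 0.0603291294989072 0.0
```

>>> {"name": "drive_tool", "arguments": {
  "series": [
    {"offset": [-0.0055,0,0.025],"delta_rot": [0,0,0],"fingers": 0.6},
    {"offset": [0,0,0.03],"delta_rot": [0,0,0],"fingers": 0.6},
    {"offset": [0,0,0],"delta_rot": [0,0,0],"fingers": 0.6},
    {"offset": [0,0,0],"delta_rot": [0,0,0],"fingers": 0.6}
  ]
}}

```text
clock: 2.38
position: [0.4614, 0.316, 0.1028]
tool_rot: [0.001, 0.179, 0.984, 0.001]
ft_force: [-0.3, 0.2, -0.0]
grip_width: 0.0531
grip_force: 0.0
```

```bash
python3 -c "
from m import *
err([.4572,.3134,.058],69.7)"
```

```text
t 2.375 pos [0.4614 0.316  0.1028] yawy 69.42 tilt [-0.0013  0.0023 -1.    ] tool d [ 0.0031 -0.004   0.0447] drot z -0.28 F [-0.32  0.23 -0.03] 0.053117929064551574 0.0
```

>>> {"name": "drive_tool", "arguments": {
  "series": [
    {"offset": [0.003,-0.004,0.01],"delta_rot": [0,0,0],"fingers": 0.6},
    {"offset": [0,0,0.018],"delta_rot": [0,0,0],"fingers": 0.6},
    {"offset": [0,0,0.016],"delta_rot": [0,0,0],"fingers": 0.6},
    {"offset": [0,0,0],"delta_rot": [0,0,0],"fingers": 0.6},
    {"offset": [0,0,0],"delta_rot": [0,0,0],"fingers": 0.5}
  ]
}}

```text
clock: 3.0
position: [0.4563, 0.3123, 0.0566]
tool_rot: [-0.0, 0.179, 0.984, -0.0]
ft_force: [-0.7, 0.9, -0.3]
grip_width: 0.0454
grip_force: 0.0
```

```bash
python3 -c "
from m import *
err([.4572,.3134,.058],69.7)"
```

```text
t 3.0 pos [0.4563 0.3123 0.0566] yawy 69.37 tilt [ 0.e+00 -2.e-04 -1.e+00] tool d [-0.0004  0.0013 -0.0014] drot z -0.33 F [-0.68  0.87 -0.27] 0.04535496809357715 0.0
```

>>> {"name": "drive_tool", "arguments": {
  "series": [
    {"offset": [0,0.001,0],"delta_rot": [0,0,0],"fingers": 0},
    {"offset": [0,0,0],"delta_rot": [0,0,0],"fingers": 0},
    {"offset": [0,0,0],"delta_rot": [0,0,0],"fingers": 0},
    {"offset": [0,0,0],"delta_rot": [0,0,0],"fingers": 0},
    {"offset": [0,0,-0.02],"delta_rot": [0,0,0],"fingers": 0},
    {"offset": [0,0,-0.04],"delta_rot": [0,0,0],"fingers": 0},
    {"offset": [0,0,-0.05],"delta_rot": [0,0,0],"fingers": 0},
    {"offset": [0,0,-0.04],"delta_rot": [0,0,0],"fingers": 0}
  ]
}}

```text
clock: 4.0
position: [0.4566, 0.3132, 0.2085]
tool_rot: [0.0, 0.179, 0.984, 0.0]
ft_force: [0.1, -0.0, -1.0]
grip_width: 0.0141
grip_force: 30.0
```

```bash
python3 -c "
from m import *
err([.73,.09,.22],85)
c=load('scene')
print([plane(c,u,v,.08).round(3) for u,v in [(292,240),(324.5,234),(355.5,227.5)]])"
```

```text
t 4.0 pos [0.4566 0.3132 0.2085] yawy 69.37 tilt [-4.e-04  6.e-04 -1.e+00] tool d [-0.3345 -0.1126 -0.0114] drot z -15.63 F [ 0.08 -0.01 -1.02] 0.014086268847190733 29.958095356068952
[array([ 0.599, -0.057,  0.08 ]), array([0.609, 0.012, 0.08 ]), array([0.617, 0.08 , 0.08 ])]
```

>>> {"name": "drive_tool", "arguments": {
  "series": [
    {"offset": [-0.05,-0.016,0],"delta_rot": [0,0,0],"fingers": 0},
    {"offset": [-0.05,-0.016,0],"delta_rot": [0,0,0],"fingers": 0},
    {"offset": [-0.05,-0.016,0],"delta_rot": [0,0,0],"fingers": 0},
    {"offset": [-0.05,-0.016,0],"delta_rot": [0,0,0],"fingers": 0},
    {"offset": [-0.05,-0.016,0],"delta_rot": [0,0,0],"fingers": 0},
    {"offset": [-0.05,-0.016,0],"delta_rot": [0,0,0],"fingers": 0},
    {"offset": [-0.034,-0.016,0],"delta_rot": [0,0,-6.5],"fingers": 0},
    {"offset": [0,0,0],"delta_rot": [0,0,-6.5],"fingers": 0}
  ]
}}

```text
clock: 5.0
position: [0.7311, 0.0859, 0.2057]
tool_rot: [0.0, 0.067, 0.998, -0.002]
ft_force: [-0.4, -0.1, -1.4]
grip_width: 0.014
grip_force: 30.0
```

Run:
```python
from m import *
c=cam("wrist","w3.png")
err([.73,.09,.21],82.5)
for n,lo,hi in [("red",(0,150,80),(6,255,255)),("red2",(172,150,80),(180,255,255)),("blue",(105,150,60),(125,255,255)),("blk",(0,0,0),(180,255,60))]:
    for b in blobs(c,lo,hi,120)[0]: print(n,b,plane(c,*b[1],.08).round(4))
```

```text
t 5.05 pos [0.7301 0.0881 0.2057] yawy 82.65 tilt [ 8.0e-04 -1.6e-03 -1.0e+00] tool d [ 0.0004  0.0019 -0.0043] drot z 0.15 F [-0.87  0.57 -1.58] 0.013818656112619471 29.95904732683357
red (1565, [412.9, 96.0], [390, 73, 47, 45]) [0.6574 0.1738 0.08  ]
red (1392, [453.2, 195.7], [422, 171, 63, 51]) [0.7485 0.2055 0.08  ]
blue (4570, [35.8, 57.7], [3, 1, 67, 111]) [ 0.5277 -0.2131  0.08  ]
blk (658, [561.7, 125.6], [549, 110, 26, 33]) [0.6917 0.3406 0.08  ]
blk (68534, [315.9, 319.1], [0, 225, 640, 175]) [0.8609 0.0642 0.08  ]
```

View pics/w3.png

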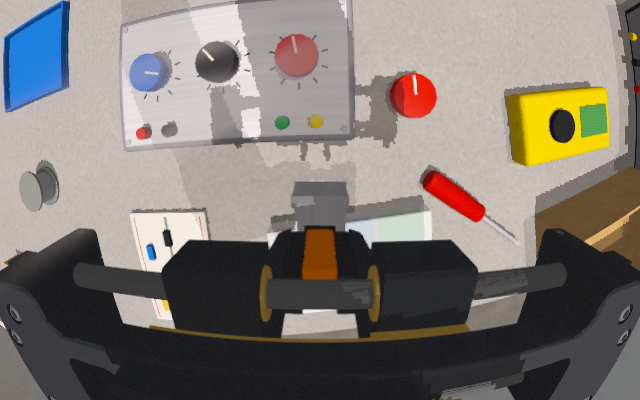

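Red cap at (297,55), black (217,62), blue (148,72), box outline from (122,25) to (352,135); the held puller's web at (320,200).

```bash
cat > caps.py <<'E'
from m import *
def measure(c,wins):
    hsv=cv2.cvtColor(np.ascontiguousarray(c["image"]),cv2.COLOR_RGB2HSV); h,s,v=[hsv[:,:,i].astype(int) for i in range(3)]
    ms={"red":((h<8)|(h>172))&(s>80),"black":(v<75),"blue":(h>100)&(h<125)&(s>80)}
    out={}
    a=np.radians(82.5); ey=np.array([np.cos(a),np.sin(a)]); ex=np.array([ey[1],-ey[0]])
    for k,(x0,x1,y0,y1) in wins.items():
        m=np.zeros(h.shape,np.uint8); m[y0:y1,x0:x1]=ms[k][y0:y1,x0:x1]
        m=cv2.morphologyEx(m,cv2.MORPH_OPEN,np.ones((3,3),np.uint8)); m=cv2.morphologyEx(m,cv2.MORPH_CLOSE,np.ones((7,7),np.uint8))
        ct=max(cv2.findContours(m,cv2.RETR_EXTERNAL,cv2.CHAIN_APPROX_NONE)[0],key=cv2.contourArea)[:,0]
        P=np.array([plane(c,u,w,.08)[:2] for u,w in ct]); X=P@ex;Y=P@ey
        xc=X.min()+.0178; 
        cen=xc*ex+(Y.min()+Y.max())/2*ey
        (q,r)=cv2.minEnclosingCircle((P*1000).astype(np.float32))
        out[k]=cen; print(k,cen.round(4),"wid",(Y.max()-Y.min()).round(4),"len",(X.max()-X.min()).round(4),"mec",np.round(q,1),round(r,1))
    return out
E
python3 - <<'E'
from caps import *
c=load("wrist")
o=measure(c,dict(red=(265,330,25,85),black=(190,245,35,90),blue=(122,178,45,100)))
d=o["red"]-o["blue"]; print(np.linalg.norm(d),np.degrees(np.arctan2(d[1],d[0])))
# box edges, near edge top z=.055: bottom (120..350), bright panel
g=cv2.cvtColor(np.ascontiguousarray(c["image"]),cv2.COLOR_RGB2GRAY)
for u,w in [(122,25),(127,150),(352,135),(350,0)]: print((u,w),plane(c,u,w,.055).round(4))
E
```

```text
red [0.6124 0.0822] wid 0.0342 len 0.0343 mec [611.8  82.7] 17.9
black [0.6153 0.0156] wid 0.0332 len 0.0167 mec [607.4  16.9] 16.9
blue [ 0.597  -0.0563] wid 0.0326 len 0.0349 mec [597.2 -56.1] 18.4
0.1393915653826271 83.65540908642095
(122, 25) [ 0.5297 -0.0942  0.055 ]
(127, 150) [ 0.6636 -0.1076  0.055 ]
(352, 135) [0.6868 0.1209 0.055 ]
(350, 0) [0.5609 0.1363 0.055 ]
```

>>> {"name": "drive_tool", "arguments": {
  "series": [
    {"offset": [0.042,0,0],"delta_rot": [0,0,-0.6],"fingers": 0},
    {"offset": [0.042,0,0],"delta_rot": [0,0,-0.6],"fingers": 0},
    {"offset": [0.042,0,0],"delta_rot": [0,0,0],"fingers": 0},
    {"offset": [0.042,0,0],"delta_rot": [0,0,0],"fingers": 0},
    {"offset": [0,-0.02,0.02],"delta_rot": [0,0,0],"fingers": 0},
    {"offset": [0,0,0.03],"delta_rot": [0,0,0],"fingers": 0},
    {"offset": [0,0,0],"delta_rot": [0,0,0],"fingers": 0},
    {"offset": [0,0,0],"delta_rot": [0,0,0],"fingers": 0}
  ]
}}

```text
clock: 6.05
position: [0.5611, 0.0917, 0.1575]
tool_rot: [0.0, 0.056, 0.998, 0.0]
ft_force: [-0.3, 0.1, -1.0]
grip_width: 0.0136
grip_force: 30.0
```

```bash
cat > rel.py <<'E'
from caps import *
s=err([.5623,.0884,.155],83.8)
M=R.from_quat(np.roll(s["tool_rot"],-1)).as_matrix()
for n in ["scene","side"]:
    c=cam(n,n+"1.png")
    for k,lo,hi in [("red",(0,150,70),(4,255,255)),("orange",(5,150,70),(14,255,255))]:
        for b in blobs(c,lo,hi,12)[0]: print(n,k,b,plane(c,*b[1],.08 if k=="red" else s["position"][2]).round(4))
    print("handle top/bot exp px",proj(c,s["position"]+[0,0,.0234]).round(1),proj(c,s["position"]-[0,0,.0226]).round(1),"cap exp",proj(c,[.612,.083,.08]).round(1))
E
python3 rel.py
python3 - <<'E'
import cv2,numpy as np
a=cv2.imread("pics/scene1.png")[170:260,310:400];b=cv2.imread("pics/side1.png")[120:210,270:360]
cv2.imwrite("pics/rel1.png",np.hstack([cv2.resize(x,(400,400),interpolation=cv2.INTER_CUBIC) for x in (a,b)]))
E
```

```text
t 6.05 pos [0.5611 0.0917 0.1575] yawy 83.57 tilt [-6.e-04  5.e-04 -1.e+00] tool d [-0.0016 -0.0031  0.0025] drot z -0.23 F [-0.32  0.13 -0.99] 0.01355487965930197 29.958748774533888
scene red (18, [150.5, 4.1], [149, 2, 4, 6]) [-0.4988 -0.2338  0.08  ]
scene red (14, [15.8, 30.4], [14, 29, 5, 4]) [-0.4756 -0.6701  0.08  ]
scene red (22, [547.7, 186.1], [545, 184, 6, 5]) [0.6678 0.5414 0.08  ]
scene red (145, [355.9, 227.3], [349, 220, 15, 15]) [0.6165 0.0809 0.08  ]
scene red (256, [406.9, 241.3], [397, 232, 20, 20]) [0.6846 0.1668 0.08  ]
scene red (369, [450.6, 280.5], [431, 272, 40, 18]) [0.7917 0.2052 0.08  ]
scene red (54, [42.5, 350.4], [38, 347, 10, 8]) [ 0.6577 -0.5319  0.08  ]
scene orange (76, [354.6, 185.9], [351, 177, 7, 17]) [0.566  0.0931 0.1575]
handle top/bot exp px [353.9 177.1] [352.2 190.9] cap exp [356.  225.3]
side red (37, [331.5, 150.3], [328, 147, 7, 7]) [0.6857 0.1321 0.08  ]
side red (167, [321.6, 166.8], [310, 157, 21, 19]) [0.6073 0.0864 0.08  ]
side red (19, [373.3, 193.5], [372, 191, 4, 6]) [ 0.6365 -0.0931  0.08  ]
side orange (25, [305.5, 149.8], [305, 144, 2, 13]) [0.5557 0.0938 0.1575]
handle top/bot exp px [307.4 142.1] [307.7 156.3] cap exp [323.6 166.7]
```

View pics/rel1.png

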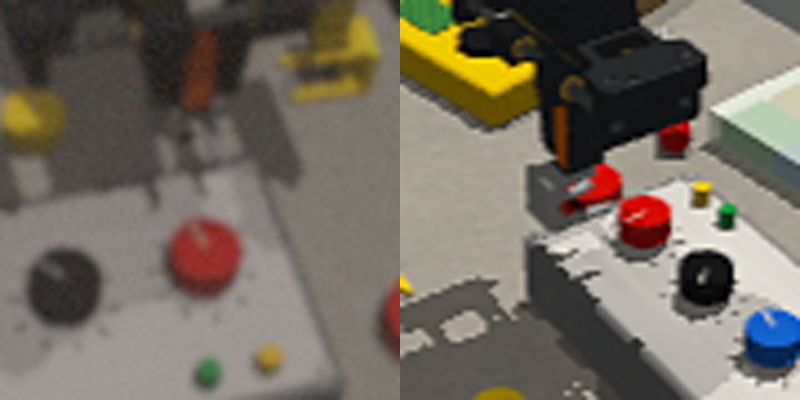

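Left (scene): fork hangs ahead of the cap on its -x side, well lined up. Right (side): same. I'll compare predicted outlines' centroids of handle and cap to cancel calibration bias.

Run:
```python
from m import *
s=manip.get_state(); p=s["position"]; a=np.radians(-6.3)
ex=np.array([np.cos(a),np.sin(a),0]); ey=np.array([-ex[1],ex[0],0]); ez=np.array([0,0,1.])
def cen(c,P):
    h=cv2.convexHull(np.array([proj(c,q) for q in P],np.float32)); m=cv2.moments(h); x=h[:,0]
    return np.round([m["m10"]/m["m00"],m["m01"]/m["m00"],*x.min(0),*x.max(0)],1)
t=np.linspace(0,2*np.pi,60)
for n in ["scene","side"]:
    c=load(n)
    print(n,"handle face",cen(c,[p+.01*ex+y*ey+z*ez for y in(-.007,.007) for z in(-.0226,.0234)]))
    q=np.array([.612,.083,.062])
    f=lambda q:cen(c,[q+.018*(np.cos(k)*ex+np.sin(k)*ey)+z*ez for k in t for z in (0,.018)])
    print("cap",f(q),"dx10mm",f(q+.01*ex)[:2]-f(q)[:2],"dy10mm",f(q+.01*ey)[:2]-f(q)[:2])
    hsv=cv2.cvtColor(np.ascontiguousarray(c["image"]),cv2.COLOR_RGB2HSV)
    m=((hsv[...,0]<5)|(hsv[...,0]>172))&(hsv[...,1]>110)&(hsv[...,2]>50); m=m.astype(np.uint8)
    nn,l,st,ce=cv2.connectedComponentsWithStats(m)
    for i in range(1,nn):
        if st[i,4]>100 and abs(ce[i]-f(q)[:2]).max()<14: print(st[i],ce[i].round(1))
```

```text
scene handle face [354.5 187.8 350.4 180.3 358.8 195.4]
cap [355.6 227.5 347.  218.3 364.4 236.9] dx10mm [1.4 3.9] dy10mm [ 4.5 -0.9]
[348 220  16  16 195] [355.6 227.2]
side handle face [310.8 147.9 309.3 139.7 312.2 156.2]
cap [323.5 169.2 317.4 163.1 329.8 175.4] dx10mm [ 2.9 -1.1] dy10mm [-1.9 -1.7]
[310 156  21  20 191] [321.2 166.6]
```

>>> {"name": "drive_tool", "arguments": {
  "series": [
    {"offset": [0,-0.003,0.01],"delta_rot": [0,0,-0.2],"fingers": 0},
    {"offset": [0,0,0.016],"delta_rot": [0,0,0],"fingers": 0},
    {"offset": [0,0,0.015],"delta_rot": [0,0,0],"fingers": 0},
    {"offset": [0,0,0],"delta_rot": [0,0,0],"fingers": 0},
    {"offset": [0,0,0],"delta_rot": [0,0,0],"fingers": 0},
    {"offset": [0,0,0],"delta_rot": [0,0,0],"fingers": 0}
  ]
}}

```text
clock: 6.9
position: [0.5608, 0.0882, 0.1162]
tool_rot: [0.0, 0.054, 0.999, 0.0]
ft_force: [-0.4, -1.0, -0.3]
grip_width: 0.0138
grip_force: 30.0
```

```bash
python3 -c "
from m import *
err([.5623,.0885,.1131],83.8)"
```

```text
t 6.9 pos [0.5608 0.0882 0.1162] yawy 83.78 tilt [-9.e-04  3.e-04 -1.e+00] tool d [-0.0015  0.0005  0.0031] drot z -0.02 F [-0.35 -0.98 -0.3 ] 0.01382714645481477 29.958685714655076
```

>>> {"name": "drive_tool", "arguments": {
  "series": [
    {"offset": [0,0.0005,0.003],"delta_rot": [0,0,0],"fingers": 0},
    {"offset": [0,0,0],"delta_rot": [0,0,0],"fingers": 0},
    {"offset": [-0.008,0,0],"delta_rot": [0,0,0],"fingers": 0},
    {"offset": [-0.008,0,0],"delta_rot": [0,0,0],"fingers": 0},
    {"offset": [-0.006,0,0],"delta_rot": [0,0,0],"fingers": 0},
    {"offset": [0,0,0],"delta_rot": [0,0,0],"fingers": 0},
    {"offset": [0,0,0],"delta_rot": [0,0,0],"fingers": 0}
  ]
}}

```text
clock: 7.78
position: [0.5821, 0.0862, 0.1126]
tool_rot: [-0.0, 0.054, 0.999, -0.0]
ft_force: [-0.4, 0.4, -1.5]
grip_width: 0.0141
grip_force: 30.0
```

```bash
cat > st.py <<'E'
from m import *
s=err([.612,.083,.1131],83.8)
M=R.from_quat(np.roll(s["tool_rot"],-1)).as_matrix()
print("tool-frame F",(M.T@s["ft_force"]).round(2),"M",s["moment"].round(3))
E
python3 st.py
python3 - <<'E'
from m import *
a=cam("scene")["image"][190:250,320:400,::-1];b=cam("side")["image"][130:190,280:360,::-1]
cv2.imwrite("pics/rel2.png",np.hstack([cv2.resize(x,(400,300),interpolation=cv2.INTER_CUBIC) for x in (a,b)]))
E
```

```text
t 7.775 pos [0.5821 0.0862 0.1126] yawy 83.77 tilt [ 4.e-04 -1.e-04 -1.e+00] tool d [-0.0301  0.0001 -0.0005] drot z -0.03 F [-0.44  0.4  -1.49] 0.014065919292515465 29.958681919569017
tool-frame F [0.49 0.35 1.49] M [ 0.026 -0.01   0.006]
```

View pics/rel2.png

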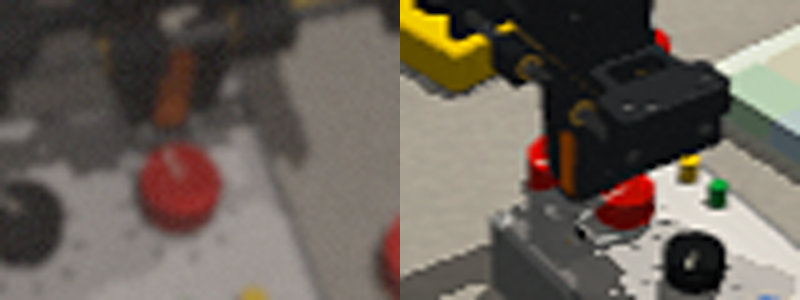

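Fork tips are just entering beneath the cap rim, lined up in both views (cap at left-pane (178,185), right-pane (625,200)).

>>> {"name": "drive_tool", "arguments": {
  "series": [
    {"offset": [-0.003,0,-0.0004],"delta_rot": [0,0,0],"fingers": 0},
    {"offset": [-0.003,0,0],"delta_rot": [0,0,0],"fingers": 0},
    {"offset": [-0.003,0,0],"delta_rot": [0,0,0],"fingers": 0},
    {"offset": [0,0,0],"delta_rot": [0,0,0],"fingers": 0},
    {"offset": [0,0,0],"delta_rot": [0,0,0],"fingers": 0}
  ]
}}

```text
clock: 8.5
position: [0.5911, 0.0852, 0.1131]
tool_rot: [-0.0, 0.054, 0.999, -0.0]
ft_force: [-0.2, 1.0, -1.2]
grip_width: 0.0139
grip_force: 30.0
```

```bash
python3 st.py
```

```text
t 8.5 pos [0.5911 0.0852 0.1131] yawy 83.78 tilt [ 2.e-04 -0.e+00 -1.e+00] tool d [-0.021   0.0001 -0.    ] drot z -0.02 F [-0.18  1.05 -1.2 ] 0.013870541791004453 29.958625118566715
tool-frame F [0.29 1.02 1.2 ] M [0.057 0.008 0.017]
```

>>> {"name": "drive_tool", "arguments": {
  "series": [
    {"offset": [-0.002,0,0],"delta_rot": [0,0,0],"fingers": 0},
    {"offset": [-0.002,0,0],"delta_rot": [0,0,0],"fingers": 0},
    {"offset": [-0.002,0,0],"delta_rot": [0,0,0],"fingers": 0},
    {"offset": [0,0,0],"delta_rot": [0,0,0],"fingers": 0},
    {"offset": [0,0,0],"delta_rot": [0,0,0],"fingers": 0}
  ]
}}

```text
clock: 9.12
position: [0.5972, 0.0845, 0.1131]
tool_rot: [-0.0, 0.054, 0.999, -0.0]
ft_force: [-0.4, -0.2, -1.6]
grip_width: 0.0137
grip_force: 30.0
```

```bash
python3 st.py
```

```text
t 9.125 pos [0.5972 0.0845 0.1131] yawy 83.78 tilt [ 1.e-04 -0.e+00 -1.e+00] tool d [-0.0149  0.0001  0.    ] drot z -0.02 F [-0.45 -0.18 -1.59] 0.01372448256584926 29.958680044131825
tool-frame F [ 0.43 -0.22  1.59] M [ 0.004 -0.068  0.007]
```

>>> {"name": "drive_tool", "arguments": {
  "series": [
    {"offset": [-0.0015,0,0],"delta_rot": [0,0,0],"fingers": 0},
    {"offset": [-0.0015,0,0],"delta_rot": [0,0,0],"fingers": 0},
    {"offset": [0,0,0],"delta_rot": [0,0,0],"fingers": 0},
    {"offset": [0,0,0],"delta_rot": [0,0,0],"fingers": 0}
  ]
}}

```text
clock: 9.62
position: [0.6002, 0.0842, 0.1131]
tool_rot: [0.0, 0.054, 0.999, -0.0]
ft_force: [0.6, -0.5, -1.1]
grip_width: 0.0139
grip_force: 30.0
```

```bash
python3 st.py
```

```text
t 9.625 pos [0.6002 0.0842 0.1131] yawy 83.77 tilt [-0. -0. -1.] tool d [-0.0119  0.0001  0.    ] drot z -0.03 F [ 0.61 -0.5  -1.12] 0.013900219225884 29.958681284650766
tool-frame F [-0.66 -0.43  1.12] M [-0.003 -0.039 -0.017]
```

>>> {"name": "drive_tool", "arguments": {
  "series": [
    {"offset": [-0.001,0,0],"delta_rot": [0,0,0],"fingers": 0},
    {"offset": [0,0,0],"delta_rot": [0,0,0],"fingers": 0},
    {"offset": [0,0,0],"delta_rot": [0,0,0],"fingers": 0}
  ]
}}

```text
clock: 10.0
position: [0.6012, 0.0841, 0.1131]
tool_rot: [0.0, 0.054, 0.999, -0.0]
ft_force: [0.4, 1.3, -1.7]
grip_width: 0.0138
grip_force: 30.0
```

```bash
python3 st.py
```

```text
t 10.0 pos [0.6012 0.0841 0.1131] yawy 83.78 tilt [-0. -0. -1.] tool d [-0.0109  0.      0.    ] drot z -0.02 F [ 0.41  1.29 -1.72] 0.013756689010288281 29.958641589258832
tool-frame F [-0.27  1.33  1.72] M [-0.025 -0.014 -0.048]
```

>>> {"name": "drive_tool", "arguments": {
  "series": [
    {"offset": [-0.001,0,0],"delta_rot": [0,0,0],"fingers": 0},
    {"offset": [0,0,0],"delta_rot": [0,0,0],"fingers": 0}
  ]
}}

```text
clock: 10.25
position: [0.6023, 0.084, 0.1131]
tool_rot: [0.0, 0.054, 0.999, -0.0]
ft_force: [0.8, -0.9, -0.5]
grip_width: 0.0137
grip_force: 30.0
```

>>> {"name": "drive_tool", "arguments": {
  "series": [
    {"offset": [-0.0006,0,0],"delta_rot": [0,0,0],"fingers": 0},
    {"offset": [0,0,0],"delta_rot": [0,0,0],"fingers": 0}
  ]
}}

```text
clock: 10.5
position: [0.6028, 0.0839, 0.1131]
tool_rot: [0.0, 0.054, 0.999, -0.0]
ft_force: [0.7, -1.0, -0.8]
grip_width: 0.0137
grip_force: 30.0
```

>>> {"name": "drive_tool", "arguments": {
  "series": [
    {"offset": [-0.001,0,0],"delta_rot": [0,0,0],"fingers": 0},
    {"offset": [0,0,0],"delta_rot": [0,0,0],"fingers": 0}
  ]
}}

```text
clock: 10.75
position: [0.6039, 0.0838, 0.1131]
tool_rot: [0.0, 0.054, 0.999, 0.0]
ft_force: [0.6, 0.6, -0.9]
grip_width: 0.0137
grip_force: 30.0
```

>>> {"name": "drive_tool", "arguments": {
  "series": [
    {"offset": [-0.001,0,0],"delta_rot": [0,0,0],"fingers": 0},
    {"offset": [0,0,0],"delta_rot": [0,0,0],"fingers": 0}
  ]
}}

```text
clock: 11.0
position: [0.6044, 0.0838, 0.1129]
tool_rot: [-0.0, 0.054, 0.999, -0.0]
ft_force: [-1.7, -0.1, -1.1]
grip_width: 0.0139
grip_force: 30.0
```

>>> {"name": "drive_tool", "arguments": {
  "series": [
    {"offset": [-0.0004,0,0],"delta_rot": [0,0,0],"fingers": 0},
    {"offset": [0,0,0],"delta_rot": [0,0,0],"fingers": 0}
  ]
}}

```text
clock: 11.25
position: [0.6047, 0.0837, 0.113]
tool_rot: [-0.0, 0.054, 0.999, -0.0]
ft_force: [-2.0, -0.0, -0.5]
grip_width: 0.0137
grip_force: 30.0
```

```bash
python3 st.py
```

```text
t 11.25 pos [0.6047 0.0837 0.113 ] yawy 83.78 tilt [ 1.e-03 -1.e-04 -1.e+00] tool d [-0.0073  0.0001 -0.0001] drot z -0.02 F [-2.04 -0.05 -0.48] 0.013714808253122166 29.958526523623732
tool-frame F [ 2.02 -0.27  0.48] M [0.069 0.58  0.042]
```

>>> {"name": "drive_tool", "arguments": {
  "series": [
    {"offset": [-0.0007,0,0],"delta_rot": [0,0,0],"fingers": 0},
    {"offset": [0,0,0],"delta_rot": [0,0,0],"fingers": 0}
  ]
}}

```text
clock: 11.5
position: [0.6052, 0.0837, 0.1129]
tool_rot: [-0.001, 0.054, 0.999, -0.0]
ft_force: [-4.5, 1.1, 0.6]
grip_width: 0.0137
grip_force: 30.0
```

```bash
python3 st.py
```

```text
t 11.5 pos [0.6052 0.0837 0.1129] yawy 83.78 tilt [ 1.5e-03 -2.0e-04 -1.0e+00] tool d [-0.0069  0.     -0.0002] drot z -0.02 F [-4.47  1.13  0.57] 0.01371981514161912 29.958395813771403
tool-frame F [ 4.56  0.64 -0.56] M [0.097 1.051 0.003]
```

>>> {"name": "drive_tool", "arguments": {
  "series": [
    {"offset": [-0.0007,0,0],"delta_rot": [0,0,0],"fingers": 0},
    {"offset": [0,0,0],"delta_rot": [0,0,0],"fingers": 0}
  ]
}}

```text
clock: 11.75
position: [0.6054, 0.0836, 0.1126]
tool_rot: [-0.001, 0.054, 0.999, -0.0]
ft_force: [-4.9, -0.1, -1.8]
grip_width: 0.0137
grip_force: 30.0
```

```bash
python3 st.py
```

```text
t 11.75 pos [0.6054 0.0836 0.1126] yawy 83.79 tilt [ 2.4e-03 -4.0e-04 -1.0e+00] tool d [-0.0066  0.0001 -0.0006] drot z -0.01 F [-4.89 -0.06 -1.84] 0.013682450581786276 29.95831318994533
tool-frame F [ 4.85 -0.58  1.85] M [ 0.167  1.221 -0.055]
```

>>> {"name": "drive_tool", "arguments": {
  "series": [
    {"offset": [-0.0007,0,0],"delta_rot": [0,0,0],"fingers": 0},
    {"offset": [0,0,0],"delta_rot": [0,0,0],"fingers": 0},
    {"offset": [0,0,0],"delta_rot": [0,0,0],"fingers": 0}
  ]
}}

```text
clock: 12.12
position: [0.6058, 0.0836, 0.1125]
tool_rot: [-0.002, 0.054, 0.999, -0.0]
ft_force: [-6.0, 0.2, -0.6]
grip_width: 0.0139
grip_force: 30.0
```

```bash
python3 st.py
```

```text
t 12.125 pos [0.6058 0.0836 0.1125] yawy 83.79 tilt [ 3.2e-03 -5.0e-04 -1.0e+00] tool d [-0.0063  0.     -0.0006] drot z -0.01 F [-6.03  0.2  -0.56] 0.013934862757807889 29.961996002737123
tool-frame F [ 6.02 -0.45  0.58] M [ 1.960e-01  1.513e+00 -1.000e-03]
```

>>> {"name": "drive_tool", "arguments": {
  "series": [
    {"offset": [-0.0004,0,0],"delta_rot": [0,0,0],"fingers": 0},
    {"offset": [0,0,0],"delta_rot": [0,0,0],"fingers": 0},
    {"offset": [0,0,0],"delta_rot": [0,0,0],"fingers": 0},
    {"offset": [0,0,0],"delta_rot": [0,0,0],"fingers": 0},
    {"offset": [0,0,0],"delta_rot": [0,0,0],"fingers": 0},
    {"offset": [0,0,0],"delta_rot": [0,0,0],"fingers": 0}
  ]
}}

```text
clock: 12.88
position: [0.606, 0.0836, 0.1125]
tool_rot: [-0.002, 0.054, 0.999, -0.0]
ft_force: [-6.3, 1.7, -0.2]
grip_width: 0.0135
grip_force: 30.0
```

```bash
python3 st.py
```

```text
t 12.875 pos [0.606  0.0836 0.1125] yawy 83.79 tilt [ 3.6e-03 -5.0e-04 -1.0e+00] tool d [-0.006   0.     -0.0007] drot z -0.01 F [-6.35  1.7  -0.16] 0.013484728297577258 29.97888440731913
tool-frame F [6.49 1.   0.18] M [ 0.25   1.63  -0.021]
```

>>> {"name": "drive_tool", "arguments": {
  "series": [
    {"offset": [0,0,0],"delta_rot": [0,0,0],"fingers": 0},
    {"offset": [0,0,0],"delta_rot": [0,0,0],"fingers": 0}
  ]
}}

```text
clock: 13.12
position: [0.606, 0.0836, 0.1125]
tool_rot: [-0.002, 0.054, 0.999, -0.0]
ft_force: [-6.2, 1.4, 0.1]
grip_width: 0.0136
grip_force: 30.0
```

```bash
python3 st.py
```

```text
t 13.125 pos [0.606  0.0836 0.1125] yawy 83.79 tilt [ 3.6e-03 -5.0e-04 -1.0e+00] tool d [-0.006   0.     -0.0007] drot z -0.01 F [-6.18  1.4   0.05] 0.013593296944697613 29.978941376321018
tool-frame F [ 6.3   0.72 -0.03] M [0.228 1.554 0.031]
```

>>> {"name": "drive_tool", "arguments": {
  "series": [
    {"offset": [-0.0003,0,0],"delta_rot": [0,0,0],"fingers": 0},
    {"offset": [0,0,0],"delta_rot": [0,0,0],"fingers": 0},
    {"offset": [0,0,0],"delta_rot": [0,0,0],"fingers": 0},
    {"offset": [0,0,0],"delta_rot": [0,0,0],"fingers": 0},
    {"offset": [0,0,0],"delta_rot": [0,0,0],"fingers": 0},
    {"offset": [0,0,0],"delta_rot": [0,0,0],"fingers": 0}
  ]
}}

```text
clock: 13.88
position: [0.6062, 0.0836, 0.1125]
tool_rot: [-0.002, 0.054, 0.999, -0.0]
ft_force: [-6.7, 1.0, 0.8]
grip_width: 0.0138
grip_force: 30.0
```

```bash
python3 st.py
```

```text
t 13.875 pos [0.6062 0.0836 0.1125] yawy 83.8 tilt [ 3.8e-03 -5.0e-04 -1.0e+00] tool d [-0.0059 -0.     -0.0007] drot z -0.0 F [-6.66  0.97  0.81] 0.013773262317952692 29.985085898078978
tool-frame F [ 6.72  0.25 -0.78] M [ 0.242  1.722 -0.033]
```

>>> {"name": "drive_tool", "arguments": {
  "series": [
    {"offset": [0.0015,0,0],"delta_rot": [0,0,0],"fingers": 0},
    {"offset": [0,0,-0.0015],"delta_rot": [0,0,0],"fingers": 0},
    {"offset": [0,0,-0.0015],"delta_rot": [0,0,0],"fingers": 0},
    {"offset": [0,0,-0.001],"delta_rot": [0,0,0],"fingers": 0},
    {"offset": [0,0,0],"delta_rot": [0,0,0],"fingers": 0}
  ]
}}

```text
clock: 14.5
position: [0.6057, 0.0835, 0.1166]
tool_rot: [-0.001, 0.054, 0.999, -0.0]
ft_force: [-5.5, 1.3, -4.6]
grip_width: 0.0141
grip_force: 30.0
```

```bash
python3 st.py
```

```text
t 14.5 pos [0.6057 0.0835 0.1166] yawy 83.78 tilt [ 1.6e-03 -4.0e-04 -1.0e+00] tool d [-0.0063  0.0002  0.0035] drot z -0.02 F [-5.55  1.28 -4.62] 0.01405567810837012 29.98549341224134
tool-frame F [5.65 0.67 4.63] M [ 0.257  1.294 -0.003]
```

Cap load begins (about 4 N); keep pulling in small steps.

>>> {"name": "drive_tool", "arguments": {
  "series": [
    {"offset": [0.0007,0,-0.001],"delta_rot": [0,0,0],"fingers": 0},
    {"offset": [0,0,-0.001],"delta_rot": [0,0,0],"fingers": 0},
    {"offset": [0,0,0],"delta_rot": [0,0,0],"fingers": 0}
  ]
}}

```text
clock: 14.88
position: [0.6057, 0.0836, 0.1195]
tool_rot: [-0.0, 0.054, 0.999, -0.0]
ft_force: [-6.3, 0.7, -2.7]
grip_width: 0.0138
grip_force: 30.0
```

```bash
python3 st.py
```

```text
t 14.875 pos [0.6057 0.0836 0.1195] yawy 83.77 tilt [ 2.e-04 -1.e-04 -1.e+00] tool d [-0.0063  0.0001  0.0064] drot z -0.03 F [-6.27  0.69 -2.68] 0.013804714404143397 29.985195980407298
tool-frame F [6.31 0.   2.68] M [ 0.158  1.427 -0.005]
```

>>> {"name": "drive_tool", "arguments": {
  "series": [
    {"offset": [0.0007,0,-0.001],"delta_rot": [0,0,0],"fingers": 0},
    {"offset": [0.0007,0,-0.001],"delta_rot": [0,0,0],"fingers": 0},
    {"offset": [0,0,0],"delta_rot": [0,0,0],"fingers": 0}
  ]
}}

```text
clock: 15.25
position: [0.6052, 0.0838, 0.1219]
tool_rot: [0.001, 0.054, 0.999, 0.0]
ft_force: [-2.7, 0.2, -2.3]
grip_width: 0.0141
grip_force: 30.0
```

```bash
python3 st.py
python3 - <<'E'
from m import *
a=cam("scene")["image"][190:250,320:400,::-1];b=cam("side")["image"][130:190,280:360,::-1]
cv2.imwrite("pics/rel3.png",np.hstack([cv2.resize(x,(400,300),interpolation=cv2.INTER_CUBIC) for x in (a,b)]))
E
```

```text
t 15.25 pos [0.6052 0.0838 0.1219] yawy 83.77 tilt [-1.8e-03  5.0e-04 -1.0e+00] tool d [-0.0069 -0.0001  0.0088] drot z -0.03 F [-2.66  0.17 -2.26] 0.014133074124832024 29.98522984329611
tool-frame F [ 2.66 -0.12  2.26] M [0.124 0.916 0.025]
```

View pics/rel3.png

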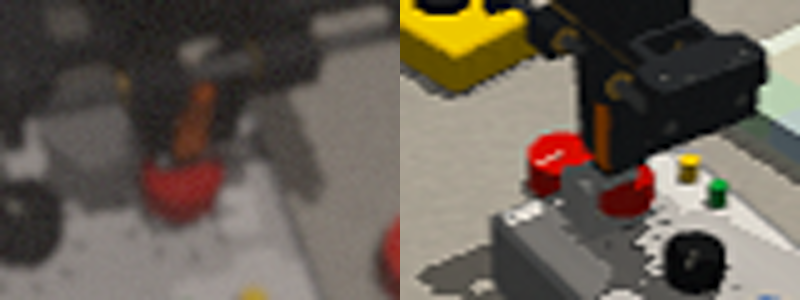

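The cap (left pane (180,190), right pane (625,195)) sits on the fork under the arm and is rising with it.

>>> {"name": "drive_tool", "arguments": {
  "series": [
    {"offset": [0.0003,0,-0.002],"delta_rot": [0,0,0],"fingers": 0},
    {"offset": [0.0003,0,-0.002],"delta_rot": [0,0,0],"fingers": 0},
    {"offset": [0,0,-0.003],"delta_rot": [0,0,0],"fingers": 0},
    {"offset": [0,0,-0.004],"delta_rot": [0,0,0],"fingers": 0},
    {"offset": [0,0,-0.005],"delta_rot": [0,0,0],"fingers": 0},
    {"offset": [0,0,-0.005],"delta_rot": [0,0,0],"fingers": 0},
    {"offset": [0,0,-0.004],"delta_rot": [0,0,0],"fingers": 0},
    {"offset": [0,0,0],"delta_rot": [0,0,0],"fingers": 0}
  ]
}}

```text
clock: 16.35
position: [0.6041, 0.0839, 0.1466]
tool_rot: [0.0, 0.054, 0.999, 0.0]
ft_force: [0.2, 0.2, -2.5]
grip_width: 0.0138
grip_force: 30.0
```

>>> {"name": "drive_tool", "arguments": {
  "series": [
    {"offset": [0,0,-0.01],"delta_rot": [0,0,0],"fingers": 0},
    {"offset": [0,0,-0.015],"delta_rot": [0,0,0],"fingers": 0},
    {"offset": [0,0,-0.015],"delta_rot": [0,0,0],"fingers": 0},
    {"offset": [0,0,0],"delta_rot": [0,0,0],"fingers": 0},
    {"offset": [0,0,0],"delta_rot": [0,0,0],"fingers": 0}
  ]
}}

```text
clock: 16.98
position: [0.6036, 0.0839, 0.1861]
tool_rot: [-0.0, 0.054, 0.999, -0.0]
ft_force: [-0.3, 0.1, -0.7]
grip_width: 0.0137
grip_force: 30.0
```

```bash
python3 st.py
python3 - <<'E'
from m import *
cc=cam("scene","s4.png");dd=cam("side")
# tray: blue rim corners
for n,c in (("scene",cc),("side",dd)):
    hsv=cv2.cvtColor(np.ascontiguousarray(c["image"]),cv2.COLOR_RGB2HSV); m=cv2.inRange(hsv,(105,120,40),(125,255,255))
    ct=max(cv2.findContours(m,cv2.RETR_EXTERNAL,cv2.CHAIN_APPROX_NONE)[0],key=cv2.contourArea)
    ap=cv2.approxPolyDP(ct,6,True)[:,0]
    P=np.array([plane(c,*q,.016)[:2] for q in ct[:,0]],np.float32)*1000
    print(n,ap.tolist(),np.round(cv2.minAreaRect(P)[0],1),np.round(cv2.minAreaRect(P)[1],1),cv2.minAreaRect(P)[2])
a=cc["image"][150:250,290:390,::-1];b=dd["image"][100:200,260:360,::-1]
cv2.imwrite("pics/rel4.png",np.hstack([cv2.resize(x,(400,400),interpolation=cv2.INTER_CUBIC) for x in (a,b)]))
E
```

```text
t 16.975 pos [0.6036 0.0839 0.1861] yawy 83.78 tilt [ 1.e-04 -0.e+00 -1.e+00] tool d [-0.0085  0.0001  0.073 ] drot z -0.02 F [-0.27  0.07 -0.66] 0.01368404974415103 29.985459283925593
tool-frame F [0.28 0.04 0.66] M [ 0.016  0.056 -0.03 ]
scene [[202, 218], [138, 234], [135, 282], [209, 265]] [ 491.4 -310.6] [157.3 131.2] 86.84317016601562
side [[391, 257], [351, 287], [400, 337], [441, 301]] [ 483.  -316.7] [163.7 136.9] 86.58428192138672
```

View pics/rel4.png

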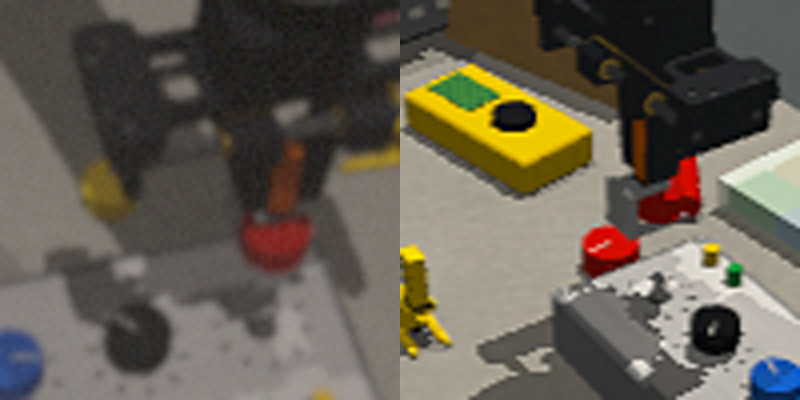

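The cap lies on the fork with the shaft bared (cap at left pane (275,240), right pane (670,200)). Carrying gently to the tray at about (0.487,-0.313).

>>> {"name": "drive_tool", "arguments": {
  "series": [
    {"offset": [0.001,-0.006,0],"delta_rot": [0,0,0],"fingers": 0},
    {"offset": [0.002,-0.012,0],"delta_rot": [0,0,0],"fingers": 0},
    {"offset": [0.0033,-0.018,0],"delta_rot": [0,0,0],"fingers": 0},
    {"offset": [0.0033,-0.018,0],"delta_rot": [0,0,0],"fingers": 0},
    {"offset": [0.0033,-0.018,0],"delta_rot": [0,0,0],"fingers": 0},
    {"offset": [0.0033,-0.018,0],"delta_rot": [0,0,0],"fingers": 0},
    {"offset": [0.0033,-0.018,0],"delta_rot": [0,0,0],"fingers": 0},
    {"offset": [0.0033,-0.018,0],"delta_rot": [0,0,0],"fingers": 0}
  ]
}}

```text
clock: 18.08
position: [0.5671, -0.0402, 0.1862]
tool_rot: [0.0, 0.054, 0.999, -0.0]
ft_force: [0.2, -0.4, -1.2]
grip_width: 0.0138
grip_force: 30.0
```

>>> {"name": "drive_tool", "arguments": {
  "series": [
    {"offset": [0.0033,-0.018,0],"delta_rot": [0,0,0],"fingers": 0},
    {"offset": [0.0033,-0.018,0],"delta_rot": [0,0,0],"fingers": 0},
    {"offset": [0.0033,-0.018,0],"delta_rot": [0,0,0],"fingers": 0},
    {"offset": [0.0033,-0.018,0],"delta_rot": [0,0,0],"fingers": 0},
    {"offset": [0.0033,-0.018,0],"delta_rot": [0,0,0],"fingers": 0},
    {"offset": [0.0033,-0.018,0],"delta_rot": [0,0,0],"fingers": 0},
    {"offset": [0.0033,-0.018,0],"delta_rot": [0,0,0],"fingers": 0},
    {"offset": [0.0033,-0.018,0],"delta_rot": [0,0,0],"fingers": 0}
  ]
}}

```text
clock: 19.08
position: [0.5253, -0.1804, 0.1861]
tool_rot: [0.0, 0.054, 0.999, 0.0]
ft_force: [-0.2, 0.3, -0.7]
grip_width: 0.0135
grip_force: 30.0
```

>>> {"name": "drive_tool", "arguments": {
  "series": [
    {"offset": [0.0033,-0.018,0],"delta_rot": [0,0,0],"fingers": 0},
    {"offset": [0.0033,-0.018,0],"delta_rot": [0,0,0],"fingers": 0},
    {"offset": [0.0033,-0.018,0],"delta_rot": [0,0,0],"fingers": 0},
    {"offset": [0.0033,-0.018,0],"delta_rot": [0,0,0],"fingers": 0},
    {"offset": [0.003,-0.018,0],"delta_rot": [0,0,0],"fingers": 0},
    {"offset": [0.003,-0.018,0],"delta_rot": [0,0,0],"fingers": 0},
    {"offset": [0.002,-0.012,0],"delta_rot": [0,0,0],"fingers": 0},
    {"offset": [0,-0.006,0],"delta_rot": [0,0,0],"fingers": 0}
  ]
}}

```text
clock: 20.08
position: [0.4906, -0.303, 0.1861]
tool_rot: [-0.0, 0.055, 0.999, -0.0]
ft_force: [-0.3, 0.3, -2.1]
grip_width: 0.0138
grip_force: 30.0
```

Run:
```python
from m import *
err([.487,-.313,.064],84)
for n in ("scene","side"):
    c=cam(n,n+"5.png")
    for b in blobs(c,(0,150,60),(4,255,255),25)[0]: print(n,b)
    print(proj(c,[.495,-.313,.15]))
```

```text
t 20.075 pos [ 0.4906 -0.303   0.1861] yawy 83.73 tilt [ 1.e-04 -1.e-04 -1.e+00] tool d [ 0.0024 -0.0103  0.1221] drot z -0.27 F [-0.3   0.33 -2.13] 0.013814037073037152 29.98546971939504
scene (101, [152.6, 221.5], [145, 217, 17, 11])
scene (252, [407.0, 241.3], [397, 232, 20, 20])
scene (371, [450.4, 280.7], [431, 272, 40, 18])
scene (51, [42.6, 350.3], [38, 347, 9, 8])
[148.04781585 218.2831322 ]
side (113, [330.9, 144.7], [328, 136, 7, 18])
side (129, [312.1, 161.9], [306, 157, 14, 12])
side (107, [407.3, 253.8], [401, 247, 13, 13])
[406.29053177 250.32604645]
```

>>> {"name": "drive_tool", "arguments": {
  "series": [
    {"offset": [0.002,-0.007,0.01],"delta_rot": [0,0,0],"fingers": 0},
    {"offset": [0,-0.003,0.02],"delta_rot": [0,0,0],"fingers": 0},
    {"offset": [0,0,0.025],"delta_rot": [0,0,0],"fingers": 0},
    {"offset": [0,0,0.025],"delta_rot": [0,0,0],"fingers": 0},
    {"offset": [0,0,0.02],"delta_rot": [0,0,0],"fingers": 0},
    {"offset": [0,0,0.012],"delta_rot": [0,0,0],"fingers": 0},
    {"offset": [0,0,0.005],"delta_rot": [0,0,0],"fingers": 0},
    {"offset": [0,0,0],"delta_rot": [0,0,0],"fingers": 0}
  ]
}}

```text
clock: 21.18
position: [0.488, -0.312, 0.0693]
tool_rot: [0.0, 0.054, 0.999, -0.0]
ft_force: [0.4, 0.3, -1.6]
grip_width: 0.0138
grip_force: 30.0
```

>>> {"name": "drive_tool", "arguments": {
  "series": [
    {"offset": [0,0,0.002],"delta_rot": [0,0,0],"fingers": 0},
    {"offset": [0,0,0.0015],"delta_rot": [0,0,0],"fingers": 0},
    {"offset": [0,0,0],"delta_rot": [0,0,0],"fingers": 0}
  ]
}}

```text
clock: 21.55
position: [0.4879, -0.3119, 0.0658]
tool_rot: [0.0, 0.054, 0.999, -0.0]
ft_force: [-0.3, -0.2, -0.3]
grip_width: 0.0138
grip_force: 30.0
```

>>> {"name": "drive_tool", "arguments": {
  "series": [
    {"offset": [0,0,0.0015],"delta_rot": [0,0,0],"fingers": 0},
    {"offset": [0,0,0.0015],"delta_rot": [0,0,0],"fingers": 0},
    {"offset": [0,0,0],"delta_rot": [0,0,0],"fingers": 0}
  ]
}}

```text
clock: 21.92
position: [0.4877, -0.3119, 0.0625]
tool_rot: [-0.0, 0.054, 0.999, 0.0]
ft_force: [0.1, -0.4, -0.8]
grip_width: 0.0137
grip_force: 30.0
```

>>> {"name": "drive_tool", "arguments": {
  "series": [
    {"offset": [0,0,0.001],"delta_rot": [0,0,0],"fingers": 0},
    {"offset": [0,0,0],"delta_rot": [0,0,0],"fingers": 0}
  ]
}}

```text
clock: 22.18
position: [0.4877, -0.3119, 0.0615]
tool_rot: [-0.0, 0.054, 0.999, 0.0]
ft_force: [0.3, -0.0, -0.7]
grip_width: 0.0141
grip_force: 30.0
```

>>> {"name": "drive_tool", "arguments": {
  "series": [
    {"offset": [0,0,0.001],"delta_rot": [0,0,0],"fingers": 0},
    {"offset": [0,0,0],"delta_rot": [0,0,0],"fingers": 0}
  ]
}}

```text
clock: 22.42
position: [0.4879, -0.312, 0.061]
tool_rot: [0.0, 0.054, 0.999, -0.0]
ft_force: [-1.0, 1.6, 2.7]
grip_width: 0.0136
grip_force: 30.0
```

```bash
python3 st.py
```

```text
t 22.425 pos [ 0.4879 -0.312   0.061 ] yawy 83.77 tilt [-2.e-04 -0.e+00 -1.e+00] tool d [-0.0806  0.4061 -0.0521] drot z -0.03 F [-0.97  1.62  2.67] 0.013647231814705481 29.985610214062035
tool-frame F [ 1.14  1.5  -2.67] M [ 0.172  0.173 -0.028]
```

>>> {"name": "drive_tool", "arguments": {
  "series": [
    {"offset": [0,0,0],"delta_rot": [0,0,0],"fingers": 0.2},
    {"offset": [0,0,0],"delta_rot": [0,0,0],"fingers": 0.25},
    {"offset": [0,0,0],"delta_rot": [0,0,0],"fingers": 0.4},
    {"offset": [0,0,0],"delta_rot": [0,0,0],"fingers": 0.5},
    {"offset": [0,0,0],"delta_rot": [0,0,0],"fingers": 0.5},
    {"offset": [0,0,-0.01],"delta_rot": [0,0,0],"fingers": 0.5},
    {"offset": [0,0,-0.03],"delta_rot": [0,0,0],"fingers": 0.5},
    {"offset": [0,0,-0.05],"delta_rot": [0,0,0],"fingers": 0.5}
  ]
}}

```text
clock: 23.42
position: [0.4869, -0.3113, 0.151]
tool_rot: [-0.001, 0.054, 0.999, 0.001]
ft_force: [-0.1, 0.5, -0.7]
grip_width: 0.0441
grip_force: 0.0
```

>>> {"name": "drive_tool", "arguments": {
  "series": [
    {"offset": [0,0,-0.05],"delta_rot": [0,0,0],"fingers": 0.5},
    {"offset": [0,0,-0.05],"delta_rot": [0,0,0],"fingers": 0.5},
    {"offset": [0,0,0],"delta_rot": [0,0,0],"fingers": 0.5},
    {"offset": [0,0,0],"delta_rot": [0,0,0],"fingers": 0.5}
  ]
}}

```text
clock: 23.92
position: [0.4874, -0.3116, 0.2504]
tool_rot: [-0.0, 0.054, 0.999, 0.0]
ft_force: [-0.1, -0.4, 0.3]
grip_width: 0.0437
grip_force: 0.0
```

Run:
```python
from m import *
err([.487,-.313,.064],84)
for n in ("scene","side"):
    c=cam(n,n+"6.png")
    for k,lo,hi,z in [("red",(0,150,60),(4,255,255),.02),("or",(5,150,60),(14,255,255),.065)]:
        for b in blobs(c,lo,hi,20)[0]: print(n,k,b,plane(c,*b[1],z).round(3))
```

```text
t 23.925 pos [ 0.4874 -0.3116  0.2504] yawy 83.78 tilt [ 3.e-04  2.e-04 -1.e+00] tool d [ 0.0002 -0.0015  0.1864] drot z -0.22 F [-0.13 -0.45  0.34] 0.04372155010326108 0.0
scene red (20, [150.2, 4.4], [148, 2, 6, 6]) [-0.627 -0.243  0.02 ]
scene red (22, [547.7, 186.0], [545, 184, 6, 5]) [0.64  0.601 0.02 ]
scene red (252, [407.0, 241.1], [397, 232, 20, 20]) [0.658 0.194 0.02 ]
scene red (29, [168.6, 251.7], [164, 249, 11, 7]) [ 0.498 -0.315  0.02 ]
scene red (376, [450.6, 280.7], [431, 272, 40, 19]) [0.775 0.235 0.02 ]
scene red (51, [42.6, 350.3], [38, 347, 10, 8]) [ 0.629 -0.566  0.02 ]
scene or (901, [540.2, 39.3], [508, 0, 61, 84]) [0.15  0.954 0.065]
scene or (187, [525.9, 19.9], [514, 2, 23, 33]) [0.033 0.988 0.065]
scene or (20, [517.0, 57.4], [513, 53, 8, 12]) [0.208 0.816 0.065]
scene or (80, [162.3, 236.4], [158, 230, 10, 17]) [ 0.486 -0.313  0.065]
side red (113, [330.9, 144.7], [328, 136, 7, 18]) [0.766 0.225 0.02 ]
side red (129, [312.1, 161.9], [306, 157, 14, 12]) [0.653 0.188 0.02 ]
side red (82, [401.1, 293.0], [395, 284, 12, 15]) [ 0.492 -0.326  0.02 ]
side or (153, [398.6, 278.6], [393, 269, 13, 20]) [ 0.487 -0.315  0.065]
```

Puller stands at the tray centre with the cap on its fork, the gripper is clear and everything is at rest.

```bash
python3 -c "
from rig import job
print(job.finish_job())"
```

```text
the job is handed in; nothing more can be done
None
```

The job is handed in with no verdict returned: the red cap came off with the puller after about 6.5 N seat pressure held for over 0.5 s, and both now rest in the blue tray, let go; I viewed 11 pictures, one over the limit of 10.

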